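# Hold a flask in the ratchet clamp

## Robot

A 7-joint arm with a two-finger parallel gripper is mounted at the origin on a cart in front of the work surface, level with it; the furniture and walls round the work are solid. World frame = base frame: x ahead of the robot, y to its left, z up, the work surface at z = 0. Lengths are in m, angles in degrees, forces in N, time in s.
With the tool pointing down it reaches from about 0.425 to 0.875 m from the base axis. Payload 4.7 kg.
Tool frame: the origin (TCP) lies midway between the tips of the shut fingers; the grasp point (between the pads) lies 19 mm behind it; z points along the fingers, y is the line along which they close (so a half turn about z gives the same grasp; the last joint's range is limited). The gripper opens to 87 mm and grips with 3 to 60 N. Pads are 19 mm wide; open, the fingers measure 117 mm over their backs; the gripper's body (75 mm by 190 mm) begins 51 mm behind the grasp point.
Start: joints at [69.162, 18.392, -4.016, 83.108, 1.295, 78.541, -3.26], TCP at [0.24, -0.604, 0.223] pointing down, gripper open.
Joint ranges: [-163.93, 163.93], [-17.29, 119.83], [-79.2, 71.16], [3.27, 140.29], [-89.18, 269.18], [5.43, 117.66], [-154.24, 154.24]. Speed limits (degrees/s): [147.25, 147.25, 180, 180, 180, 180, 180].

## Interface

Orientations are given as [roll, pitch, yaw] about the fixed x, y, z axes, in that order (R = Rz(yaw) Ry(pitch) Rx(roll)).
In Python, from cell import env, viewer, boxes_of, masks_of gives the robot as it stands. The module is installed in compiled form; this text tells all that it offers.
- The arm moves only by the tool apply_moves, never from a script. Its argument "moves" is a list of rows, each a list of 7 numbers: the shift along the tool's x, y, z scaled (see below), then the turn, a rotation vector about the tool's x, y, z scaled (see below), then the opening, from 0 (shut) to 1 (fully open). A call has 1 to 20 rows; each row is the pose to reach, as a shift and turn from the pose commanded when the call began, along the tool's axes at that moment; what a row does not reach only later rows make up. The controller multiplies each number of a shift by 0.2 m and each number of a turn by 1.5 rad. A row lasts 1/10 s, in which the tool goes at most 50 mm and 8.59 degrees, less where a joint would pass 70% of its speed; a pose out of reach is approached as far as the arm can. A call with a number of a shift or a turn outside -1 to 1 is refused whole. A call with a gripper value outside its range is refused whole. The fingers move at their own pace and stop on an object; "grip_force" is the grip in N (left out, the last holds). Time passes only in rows, so rows that repeat a pose let the fingers close. It gives the time, the measured TCP pose, the force, the opening and the grip force at its end, in the units of the state.
- env.get_obs(): the state, without advancing time (a new reading comes with each control period).
- viewer.read_camera(name): name is "scene" or "top"; returns the picture (480x640x3 uint8, red, green, blue); there is no depth.
- viewer.get_calibration(name): a dict with "fov_y" (degrees; the focal length in pixels is half the picture's height over the tangent of half this angle, whatever the lens; pixels are square), "cx", "cy" (the principal point, pixels), "position" and "orientation" of the camera in the world. Camera axes: x right, y up, looking along -z (the intrinsics and any distortion apply to the point x, -y, -z); pixel columns grow to the right and rows downward; lengths in m; the calibration is good to about 2 mm. A picture is of the moment at which its call begins. get_calibration takes no time and is no camera call.
- env.sign_off(): hands the job in; it is judged then, once.
Trained networks look in the newest picture that a camera, given by its name, has taken for a name from the list of things; names that differ only in an ending like _2 or _b are one class to them, and where a whole thing is asked for, a point or a joint stands for the part that bears it (a point fixed in the world has none). Each returns a list of dicts, best first, with "conf" (0 to 1); they miss things now and then, are a little off and sometimes report something else, mostly with a low value. They report only what shows in the picture. A call takes as long as a camera call.
- boxes_of(camera, target): "location" ([column, row] in pixels, amid what is visible of it).
- masks_of(camera, target): "pixels" (480x640 bool, what is visible of it) and "location" ([column, row] in pixels, amid what is visible of it).
The state is a dict: "time_s": time; "qpos": joint angles; "joint_velocities": joint speeds; "effort": joint torques, N m; "tool_pos": TCP position; "tool_rot": TCP orientation; "force": force on the tool from outside, world axes, zero at the start; "wrist_torque": the same for the moment, N m; "grip_width": finger opening in m; "grasp_force": force on a finger pad.
Only numpy, scipy, OpenCV 4.12 (cv2) and the standard library are available. Lean on these libraries where they do the work, as an engineer would, in place of code of your own. Each camera call takes 0.05 s, during which the arm holds its last target. There are 200 camera calls.

## Task

The cap of the short round dropper flask near the bench clamp is stuck (not the flask against the wall): stand this flask upright in the clamp, between the moving pad and the vee-shaped jaw, and let go of it. Then pump the clamp's trigger lever towards its handle post, as many squeezes as it takes, until the sprung pad bears firmly on the flask and nips it against the vee, without crushing it; move the jaw only with the trigger. Finish while still holding the trigger squeezed in, so that a colleague can undo the cap, and leave the strip canister and the petri dish near the clamp as they are.

Things in the scene. Friction and masses are not known exactly. Their poses are not given: they have to be found in the camera images.
- flask_centre (a point): centre (half-way up) of the loose dropper flask: a squat round bottle with shoulders and a narrower round cap, 44 mm thick and 94 mm high (straight body up to 80 mm above its foot, cap 25 mm thick above that), 0.13 kg
- clamp: one-hand ratchet bar clamp, fixed to the worktop; aluminium base plate 64 (x) by 262 (y) by 8 mm. y is the way the moving jaw advances, z is up; origin on the worktop under the middle of a flask standing fully home in the vee. Fixed vee jaw (rubber faced, 50 mm wide, 58 mm high) at y = +8 to +44 mm; moving jaw and pad on the -y side; handle post and trigger at y = -172 to -110 mm
- seat (a point): on the top of the base plate (8 mm above the worktop), under the middle of the flask when it touches both faces of the vee; the flask may be set down up to about 12 mm off it towards the pad, as the pad pushes it home
- pad_face (a point): middle of the rubber face of the moving pad (32 mm wide, top 61 mm above the worktop) that will bear on the flask; the flask touches both pad and vee when this point is 22 mm from the seat's middle along the clamp's y
- jaw (a joint): how far the ratchet bar with the moving jaw has advanced (m, 0 to 0.06). It begins at 0 to 0.012; the gap between pad face and a flask fully home in the vee is 30 mm minus this, until they touch. 12 N of friction keeps it where it is when the trigger goes back; it only goes forward, a tooth (6 mm) at a time
- pad (a joint): how far the pad is pressed back into its coil spring (m), 0 until it meets something, at most 0.022. Force on the flask = 1 N + 0.5 N per mm: 3 to 11 N (4 to 20 mm) is a firm hold; pressed right back it crushes the flask (over 14 N)
- trigger (a joint): angle of the trigger lever: 0 at rest (it springs back), 0.30 rad squeezed fully in. A full squeeze advances the jaw by 6 mm (the first by up to 10), so one full squeeze after touching adds about 3 N. Let it spring back below 0.08 rad between squeezes or the ratchet takes no new tooth. A squeeze takes up to 20 N on the lever
- trigger_lever: the trigger: a steel bar 20 mm wide (x), 10 mm thick, hinged 55 mm above the worktop (origin on the hinge, axis along the clamp's x); it leans 0.3 rad to the clamp's +y at rest and is upright, top 135 mm above the worktop, when squeezed in. The fixed handle post on its -y side is 22 mm wide, 14 mm thick and as high, outer face at y = -172 mm of the clamp
- squeeze_point (a point): fixed point 108 mm above the worktop, half-way between the outer faces of post and squeezed-in trigger (36 mm over both, along the clamp's y). At rest the trigger's outer face is 16 mm farther out at this height (52 mm over both). Fingers on the two outer faces squeeze it; the moving jaw close by is only 62 mm high
- pad_rubber: the moving pad itself (frame as the clamp's)
- flask: the flask, origin at the centre of its underside
- canister: bystander: strip canister, a straight 38 mm tube 93 mm high with a flip lid, origin under its foot; it and the flask may have changed places
- dish: bystander: petri dish, 62 mm across, 15 mm high
- ram: the moving jaw with its bar and the sprung pad (frame as the clamp's, moves along its y); not to be pushed by hand

How it is judged:
By the outcome, as a careful person would: the job done as asked, in the order asked, and still so for the second after the job is handed in, while the arm keeps its last pose, push and grip.
It also fails if it takes over 58 s, if anything falls off the work surface, if the arm or the gripper's body presses on something with over 40 N, if the wrist force passes 120 N, or if a joint passes its speed limit or range.

## Working session

There is one attempt and no reset: what is moved stays moved. The work goes in short steps, Python scripts to look and compute and a tool call to move; the robot and the scene stay as the last step left them, time stands still between calls to the robot, and variables do not carry over. Pictures are saved under pics/ and viewed, at most 10 in all, crops included, and the job is handed in when it is done.

Besides the shell and the picture viewer there is one more tool, called after ">>>" as a command line: name --pt "numbers of a row" for each row, then --argument value for the rest. apply_moves: Moves the arm, as the interface text tells. Shifts and turns lie within -1 to 1; 1 stands for 0.2 m of shift or 1.5 rad of turn. Its arguments: {"type":"object","properties":{"moves":{"type":"array","items":{"type":"array","items":{"type":"number","minimum":-1,"maximum":1}}},"grip_force":{"type":"number"}},"required":["moves"]}

```bash
mkdir -p pics; cat > h.py <<'E'
import numpy as np, cv2
from scipy.spatial.transform import Rotation as R
from cell import env, viewer, boxes_of, masks_of
E
python3 - <<'E'
from h import *
print(env.get_obs())
for c in ("scene","top"):
    im=viewer.read_camera(c); cv2.imwrite(f"pics/{c}0.png",im[:,:,::-1]); print(c,viewer.get_calibration(c))
    for t in ("flask","canister","dish","clamp","trigger_lever","pad_rubber","flask_centre","seat","pad_face","squeeze_point"):
        print(t,[(np.round(b["location"]).tolist(),round(b["conf"],2)) for b in boxes_of(c,t)[:3]])
E
```

```text
{'time_s': 0.0, 'qpos': array([69.16220121, 18.43910822, -4.01510667, 83.17551797,  1.29533923,
       78.54035352, -3.25962805]), 'joint_velocities': array([ 0.10869373, -0.0022007 , -0.04113938, -0.02687591, -0.04357682,
       -0.09199231,  0.08907336]), 'effort': array([-6.21760573e-04, -4.91283453e+01, -4.04180093e-01, -3.12522554e+01,
       -6.37133187e-02,  4.36752336e-02,  1.65656352e-04]), 'tool_pos': array([ 0.23950343, -0.60366774,  0.22145551]), 'tool_rot': array([-1.79890281e+02,  6.23561649e-03,  2.16476046e+01]), 'force': array([-0.43659919,  0.31433148, -0.20587709]), 'wrist_torque': array([-0.01120611, -0.02179075, -0.07002509]), 'grasp_force': 0.0, 'grip_width': 0.08693196354733554}
scene {'fov_y': 46.28702782546858, 'cx': 322.7886892817352, 'cy': 227.18987298057732, 'position': array([0.10634711, 1.04649219, 0.4603838 ]), 'orientation': array([  64.85457808,    0.40849363, -149.44462296])}
flask [([328.0, 210.0], 0.87), ([374.0, 258.0], 0.36)]
canister [([282.0, 230.0], 0.68)]
dish [([302.0, 365.0], 0.93), ([372.0, 251.0], 0.73)]
clamp [([377.0, 257.0], 0.68)]
trigger_lever [([392.0, 207.0], 0.78)]
pad_rubber [([370.0, 251.0], 0.85), ([325.0, 211.0], 0.29)]
flask_centre [([325.0, 211.0], 0.86)]
seat [([381.0, 261.0], 0.87)]
pad_face [([376.0, 248.0], 0.7)]
squeeze_point [([326.0, 206.0], 0.73), ([376.0, 259.0], 0.69)]
top {'fov_y': 45.350939267647966, 'cx': 310.5789572795877, 'cy': 234.38102503871139, 'position': array([0.28437386, 0.41389827, 1.17150048]), 'orientation': array([ 12.66492931,  -0.21207592, -97.34130752])}
flask [([388.0, 197.0], 0.58)]
canister [([324.0, 197.0], 0.93)]
dish [([218.0, 309.0], 0.81)]
clamp [([354.0, 275.0], 0.96)]
trigger_lever [([390.0, 257.0], 0.54)]
pad_rubber [([342.0, 274.0], 0.54)]
flask_centre [([387.0, 195.0], 0.61)]
seat [([355.0, 277.0], 0.75)]
pad_face [([342.0, 273.0], 0.61)]
squeeze_point [([354.0, 275.0], 0.73)]
```

View pics/scene0.png

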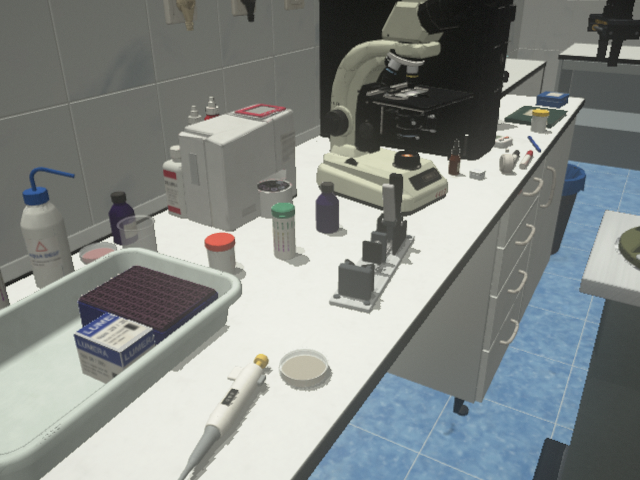

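View pics/top0.png

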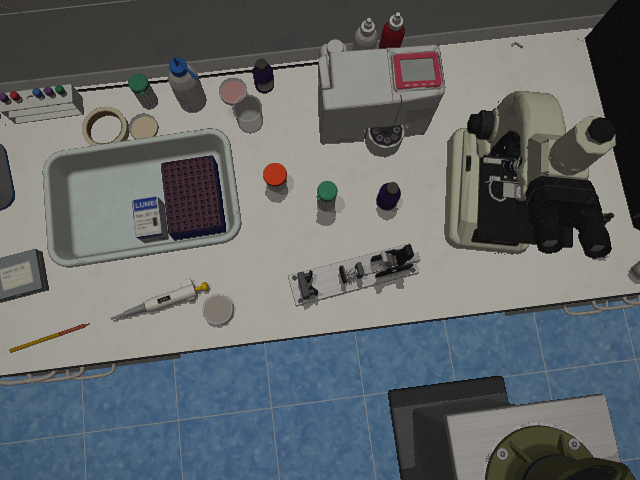

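The scene view shows the purple flask with its dark cap at about (328,208), the green-lidded canister at (283,230) and the clamp from about (350,300) to (400,210). In the top view the clamp runs from its vee end at (300,290) to its trigger end at (410,258). The flask is at (388,196) and the dish at (218,309). Next I'll zoom in on the clamp and triangulate.

```bash
cat >> h.py <<'E'
def cam(c):
    k=viewer.get_calibration(c); f=240/np.tan(np.radians(k["fov_y"]/2))
    return k["cx"],k["cy"],f,np.array(k["position"]),R.from_euler("xyz",k["orientation"],degrees=True).as_matrix()
def ray(c,p):
    cx,cy,f,P,M=cam(c); return P, M@np.array([(p[0]-cx)/f,-(p[1]-cy)/f,-1])
def onz(c,p,z):
    P,d=ray(c,p); return P+d*(z-P[2])/d[2]
def proj(c,X):
    cx,cy,f,P,M=cam(c); v=(np.atleast_2d(X)-P)@M
    return np.c_[cx+f*v[:,0]/-v[:,2], cy-f*v[:,1]/-v[:,2]]
def tri(a,b):
    P,d=ray("scene",a);Q,e=ray("top",b)
    s=np.linalg.lstsq(np.c_[d,-e],Q-P,rcond=None)[0]
    A,B=P+s[0]*d,Q+s[1]*e; return (A+B)/2,np.linalg.norm(A-B)
E
python3 - <<'E'
from h import *
a=cv2.imread("pics/top0.png")[230:315,275:435]; b=cv2.imread("pics/scene0.png")[160:320,300:450]
cv2.imwrite("pics/c1.png",cv2.resize(a,None,fx=5,fy=5,interpolation=cv2.INTER_CUBIC))
cv2.imwrite("pics/c2.png",cv2.resize(b,None,fx=3.75,fy=3.75,interpolation=cv2.INTER_CUBIC))
print("flask",tri((326,210.5),(387.5,196)))
print(onz("top",(387,195),.047))
for p in ((290,277),(297,305),(419,270),(413,244)): print(onz("top",p,.008))
viewer.read_camera("top");viewer.read_camera("scene")
for c in ("scene","top"):
    for t in ("flask","canister","clamp","dish"):
        m=masks_of(c,t)
        for q in m[:1]:
            y,x=np.nonzero(q["pixels"]); print(c,t,q["conf"],x.min(),x.max(),y.min(),y.max(),np.round(q["location"]), cv2.minAreaRect(np.c_[x,y].astype(np.float32)))
E
```

```text
flask (array([0.59610327, 0.21058123, 0.04021537]), np.float64(0.0003326528036896057))
[0.59630542 0.21241233 0.047     ]
[0.46002019 0.42929008 0.008     ]
[0.40161108 0.42210848 0.008     ]
[0.44074942 0.16542425 0.008     ]
[0.49599186 0.16856519 0.008     ]
scene flask 0.91 315 338 182 233 [329. 210.] ((326.5, 207.5), (51.0, 23.0), 90.0)
scene canister 0.95 271 295 203 259 [283. 232.] ((282.9761962890625, 230.97731018066406), (56.21735763549805, 23.156530380249023), 88.66777801513672)
scene clamp 0.62 330 412 173 312 [375. 259.] ((378.8882751464844, 246.19619750976562), (52.46410369873047, 146.2278594970703), 28.258031845092773)
scene dish 0.96 278 328 348 388 [305. 368.] ((303.0, 368.0), (40.0, 50.0), 90.0)
top flask 0.7 376 399 182 210 [389. 199.] ((388.00006103515625, 196.00001525878906), (20.57182502746582, 28.621667861938477), 26.56505012512207)
top canister 0.72 316 336 180 211 [327. 194.] ((326.0, 195.5), (31.0, 20.0), 90.0)
top clamp 0.9 289 418 244 305 [356. 277.] ((354.7423095703125, 273.3884582519531), (31.661788940429688, 131.7340850830078), 74.74488067626953)
top dish 0.66 203 232 294 324 [219. 309.] ((217.5, 309.0), (30.0, 29.0), 90.0)
```

View pics/c1.png

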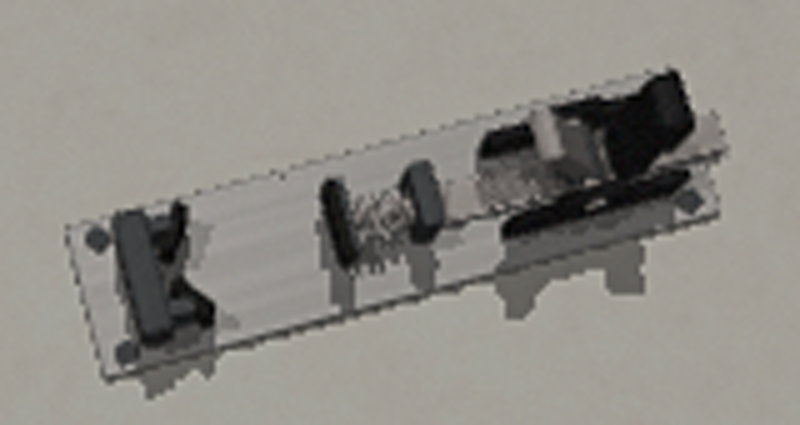

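View pics/c2.png

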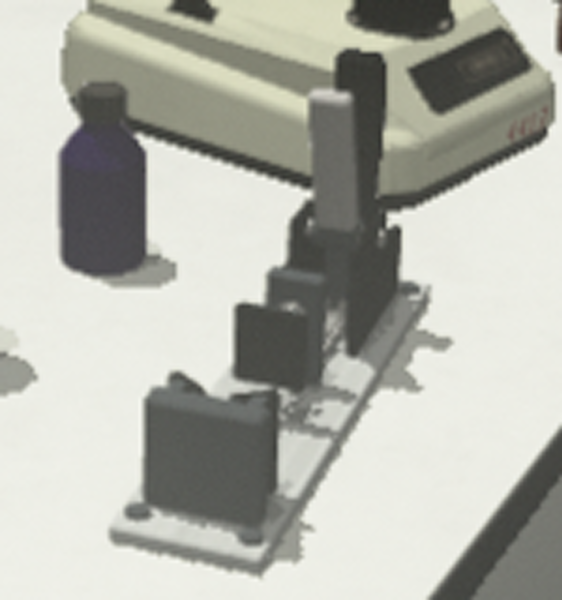

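The crops show the plate corners, the vee jaw's back edge, the pad face and the handle post, with the trigger leaning towards the vee. I'll fit the clamp and flask models to these pixels.

```bash
python3 - <<'E'
from h import *
from scipy.optimize import least_squares
T=lambda u,v:("top",275+u/5-.4,230+v/5-.4); S=lambda u,v:("scene",300+u/3.75-.37,160+v/3.75-.37)
# (obs, x, y-kind, y, z)
D=[(T(67,228),32,'e',0,8),(T(105,375),-32,'e',0,8),(T(718,212),-32,'e',-262,8),
(S(112,530),32,'e',0,8),(S(262,568),-32,'e',0,8),(S(430,288),-32,'e',-262,8),
(S(362,52),0,'c',-165,135),(T(672,92),0,'c',-165,135),
(T(115,213),25,'c',44,58),(T(142,342),-25,'c',44,58),(S(147,393),25,'c',44,58),(S(277,403),-25,'c',44,58),
(T(322,185),16,'p',0,61),(T(345,268),-16,'p',0,61),(S(237,303),16,'p',0,61)]
def res(v):
    px,py,yaw,e,p=v; o=[]
    for (c,u,w),x,k,y,z in D:
        yy=y/1e3+(e if k=='e' else p if k=='p' else 0)
        X=np.array([px,py,0])+R.from_euler("z",yaw).as_matrix()@[x/1e3,yy,z/1e3]
        o.append(proj(c,X)[0]-(u,w))
    return np.concatenate(o)
r=least_squares(res,[.43,.38,.15,.06,-.05],loss="soft_l1")
print("clamp xy,yaw",r.x[:2],np.degrees(r.x[2]),"plate end, pad y",r.x[3:]);print(np.round(res(r.x).reshape(-1,2),1).tolist())
px,py,yaw,_,p=r.x; M=R.from_euler("z",yaw).as_matrix()
for n,q in (("seat",(0,0,0.008)),("squeeze",(0,-.154,.108)),("sq36",(0,-.154,.108))): print(n,np.array([px,py,0])+M@q)
a=np.linspace(0,2*np.pi,60)
def cyl(x,y,r,z0,z1): return np.concatenate([np.c_[x+r*np.cos(a),y+r*np.sin(a),0*a+z] for z in (z0,z1)])
def fit(bs,r1,h1,r2,h2,x0):
    def g(v):
        P=np.r_[cyl(*v,r1,0,h1),cyl(*v,r2,h1,h2)];o=[]
        for c,b in bs:
            q=proj(c,P); o+=[q[:,0].min()-b[0],q[:,0].max()-b[1]-1,q[:,1].min()-b[2],q[:,1].max()-b[3]-1]
        return o
    s=least_squares(g,x0,loss="soft_l1"); return s.x,np.round(g(s.x),1)
print(fit([("scene",(315,338,182,233)),("top",(376,399,182,210))],.022,.07,.0125,.094,[.596,.21]))
print(fit([("scene",(271,295,203,259)),("top",(316,336,180,211))],.019,.07,.019,.093,[.59,.35]))
E
```

```text
clamp xy,yaw [0.43907089 0.36506732] 8.247524735713913 plate end, pad y [ 0.06587282 -0.0372081 ]
[[-0.8, 1.5], [-0.1, 2.4], [0.8, 0.6], [-1.0, -0.3], [0.2, -1.5], [-0.3, -0.9], [-0.4, -0.3], [1.5, 1.8], [0.4, 1.2], [1.8, 0.0], [-0.5, 0.9], [-2.7, 4.4], [0.2, -0.1], [0.2, -1.0], [-0.9, 1.1]]
seat [0.43907089 0.36506732 0.008     ]
squeeze [0.46116217 0.21266005 0.108     ]
sq36 [0.46116217 0.21266005 0.108     ]
(array([0.59506304, 0.20923838]), array([ 0. , -0.3, -0.8,  0.7, -0.8,  1.2, -0.4,  0.8]))
(array([0.60778184, 0.33563915]), array([-0. , -0.8, -1.3,  0.3,  0.7, -0.2,  1.1, -0. ]))
```

```bash
python3 - <<'E'
from h import *
f=lambda *a:print(*[np.round(x,3) for x in a])
f(*tri((447,187),(446,245)))   # base front corner
f(*tri((440,45),(551,240)))    # eyepiece guess
for z in (0,.1,.2,.3,.4,.45): f(z,onz("top",(600,258),z),onz("top",(545,240),z),onz("top",(592,135),z),onz("top",(447,245),z))
P,d=ray("scene",(420,0));f(P+d*(0.05-P[1])/d[1],P+d*(-0.05-P[1])/d[1])
for y in (.1,.05,0,-.05,-.1):
  P,d=ray("scene",(438,50));f(y,P+d*(y-P[1])/d[1])
E
```

```text
[0.436 0.115 0.093] 0.072
[0.438 0.036 0.328] 0.042
0 [ 0.419 -0.213  0.   ] [ 0.471 -0.108  0.   ] [ 0.687 -0.261  0.   ] [0.486 0.097 0.   ]
0.1 [ 0.407 -0.16   0.1  ] [ 0.455 -0.064  0.1  ] [ 0.653 -0.203  0.1  ] [0.469 0.124 0.1  ]
0.2 [ 0.396 -0.106  0.2  ] [ 0.439 -0.019  0.2  ] [ 0.618 -0.146  0.2  ] [0.452 0.151 0.2  ]
0.3 [ 0.384 -0.053  0.3  ] [0.423 0.025 0.3  ] [ 0.584 -0.088  0.3  ] [0.435 0.178 0.3  ]
0.4 [0.373 0.001 0.4  ] [0.407 0.07  0.4  ] [ 0.55 -0.03  0.4 ] [0.417 0.205 0.4  ]
0.45 [0.367 0.028 0.45 ] [0.399 0.092 0.45 ] [ 0.532 -0.002  0.45 ] [0.409 0.219 0.45 ]
[0.498 0.05  0.402] [ 0.537 -0.05   0.396]
0.1 [0.44  0.1   0.327]
0.05 [0.458 0.05  0.32 ]
0 [0.476 0.    0.313]
-0.05 [ 0.493 -0.05   0.306]
-0.1 [ 0.511 -0.1    0.299]
```

```bash
python3 - <<'E'
import cv2
a=cv2.imread("pics/top0.png")[60:480,430:640]; b=cv2.imread("pics/scene0.png")[0:220,310:560]
a=cv2.resize(a,None,fx=1.4,fy=1.4); b=cv2.resize(b,None,fx=1.9,fy=1.9)
b=cv2.copyMakeBorder(b,0,a.shape[0]-b.shape[0],0,0,0); cv2.imwrite("pics/c3.png",cv2.hconcat([a,b]))
E
```

```text
(no output)
```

View pics/c3.png

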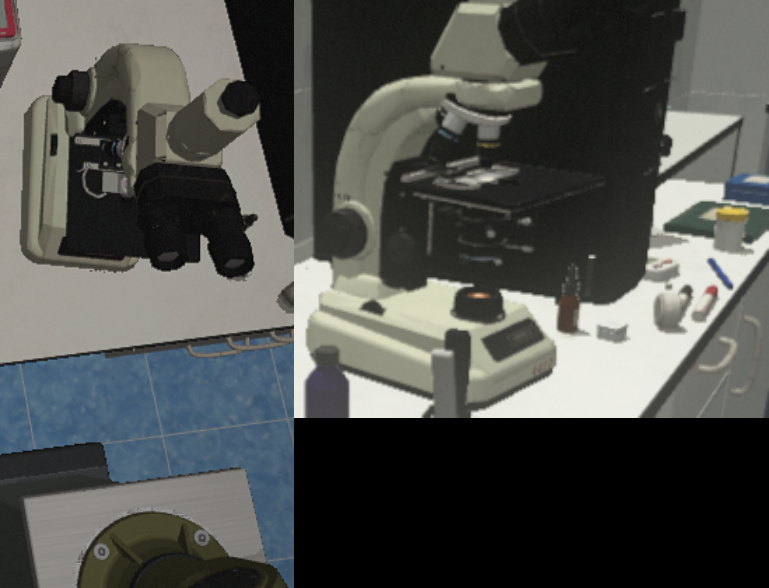

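The microscope stands between the start pose and the work, about 0.4 m tall, with its eyepieces reaching x≈0.38 near y≈0. I'll go up and inwards first.

>>> apply_moves --pt "0 -0.15 -0.25 0 0 0 1" --pt "0 -0.3 -0.5 0 0 0 1" --pt "0 -0.45 -0.7 0 0 0 1" --pt "0 -0.6 -0.9 0 0 0 1" --pt "0 -0.75 -1 0 0 0 1" --pt "0 -0.9 -1 0 0 0 1" --pt "0 -1 -1 0 0 0 1" --pt "0 -1 -1 0 0 0 1"

```text
time_s: 2.4
tool_pos: [0.1654, -0.4167, 0.4244]
tool_rot: [179.8, 0.0, 21.6]
force: [-0.0, -0.2, -0.1]
grip_width: 0.0875
grasp_force: 0.0
```

>>> apply_moves --pt "0 -0.15 -0.2 0 0 0 1" --pt "0 -0.3 -0.4 0 0 0 1" --pt "0 -0.45 -0.5 0 0 0 1" --pt "0 -0.45 -0.5 0 0 0 1" --pt "0 -0.45 -0.5 0 0 0 1"

```text
time_s: 2.9
tool_pos: [0.1331, -0.3353, 0.5227]
tool_rot: [179.9, 0.0, 21.6]
force: [-1.0, -0.4, 0.1]
grip_width: 0.087
grasp_force: 0.0
```

```bash
python3 - <<'E'
from h import *
o=env.get_obs();print(o["qpos"],o["tool_pos"],o["tool_rot"])
E
```

```text
[ 70.18606464 -14.42620151  -4.28506035  82.8080673   -1.13728304
 111.46510625  -2.73840634] [ 0.13306551 -0.335349    0.52273881] [1.79889243e+02 3.74061993e-03 2.16442228e+01]
```

>>> apply_moves --pt "0.16 0.06 0 0 0 -0.06 1" --pt "0.31 0.06 0 0 0 -0.12 1" --pt "0.47 0.04 0 0 0 -0.175 1" --pt "0.63 -0.02 0 0 0 -0.23 1" --pt "0.78 -0.08 0 0 0 -0.29 1" --pt "0.93 -0.15 0 0 0 -0.35 1"

```text
time_s: 3.5
tool_pos: [0.2962, -0.2383, 0.5202]
tool_rot: [-179.8, -0.1, 51.9]
force: [0.2, -0.5, -0.1]
grip_width: 0.0875
grasp_force: 0.0
```

>>> apply_moves --pt "0.16 0.02 0 0 0 -0.06 1" --pt "0.32 0 0 0 0 -0.12 1" --pt "0.48 -0.04 0 0 0 -0.175 1" --pt "0.64 -0.09 0 0 0 -0.23 1" --pt "0.79 -0.16 0 0 0 -0.29 1" --pt "0.94 -0.24 0 0 0 -0.35 1"

```text
time_s: 4.1
tool_pos: [0.3746, -0.0604, 0.5204]
tool_rot: [-179.8, -0.1, 82.0]
force: [0.0, -0.4, 0.7]
grip_width: 0.0869
grasp_force: 0.0
```

>>> apply_moves --pt "0.16 0.02 0 0 0 -0.06 1" --pt "0.32 0 0 0 0 -0.12 1" --pt "0.48 -0.04 0 0 0 -0.175 1" --pt "0.64 -0.09 0 0 0 -0.23 1" --pt "0.79 -0.16 0 0 0 -0.29 1" --pt "0.94 -0.24 0 0 0 -0.35 1" --pt "0.94 -0.24 0 0 0 -0.35 1"

```text
time_s: 4.8
tool_pos: [0.3517, 0.1366, 0.5216]
tool_rot: [-179.9, -0.1, 112.5]
force: [-1.9, 0.7, -0.6]
grip_width: 0.0872
grasp_force: 0.0
```

```bash
python3 - <<'E'
from h import *
o=env.get_obs();print(o["time_s"],o["qpos"],o["tool_pos"],o["tool_rot"],o["force"])
E
```

```text
4.8 [ 32.28085304 -15.97434404 -40.31047617  80.30958894 -11.13842167
 111.70494285  11.43027295] [0.35173567 0.13663983 0.52160766] [-1.79949000e+02 -1.01543748e-01  1.12501356e+02] [-1.93758147  0.73531284 -0.60770193]
```

>>> apply_moves --pt "0.05 0.22 0 0 0 0.06 1" --pt "0.05 0.44 0.1 0 0 0.12 1" --pt "0 0.65 0.25 0 0 0.166 1" --pt "-0.05 0.85 0.4 0 0 0.166 1" --pt "-0.1 1 0.6 0 0 0.166 1" --pt "-0.1 1 0.8 0 0 0.166 1" --pt "-0.1 1 0.8 0 0 0.166 1"

```text
time_s: 5.5
tool_pos: [0.5439, 0.1851, 0.353]
tool_rot: [-179.1, 0.0, 97.6]
force: [0.1, -0.1, 0.0]
grip_width: 0.0872
grasp_force: 0.0
```

```bash
cat >> h.py <<'E'
def rel(target,yaw):
    "tool-axes shift (scaled) and z turn (scaled) from measured pose to target, tool down at yaw"
    o=env.get_obs(); M=R.from_euler("xyz",o["tool_rot"],degrees=True)
    G=R.from_euler("xyz",[180,0,yaw],degrees=True)
    print(o["time_s"],o["qpos"].round(1),o["tool_pos"].round(4),o["tool_rot"].round(2))
    print("shift",(M.inv().apply(np.array(target)-o["tool_pos"])/.2).round(3),"turn",((M.inv()*G).as_rotvec()/1.5).round(3))
E
python3 - <<'E'
from h import *
rel([.595,.209,.033],98.2)
im=viewer.read_camera("scene"); cv2.imwrite("pics/s1.png",im[:,:,::-1])
for c in ("scene","top"):
    viewer.read_camera(c)
    m=masks_of(c,"flask")
    for q in m[:2]:
        y,x=np.nonzero(q["pixels"]); print(c,q["conf"],x.min(),x.max(),y.min(),y.max())
E
```

```text
5.5 [ 26.1  15.4 -58.7  79.1  12.8  93.5 -23.4] [0.5439 0.1851 0.353 ] [-1.7906e+02  1.0000e-02  9.7560e+01]
shift [0.085 0.295 1.596] turn [-0.011  0.    -0.007]
scene 0.58 315 339 181 233
top 0.92 376 400 183 210
```

View pics/s1.png

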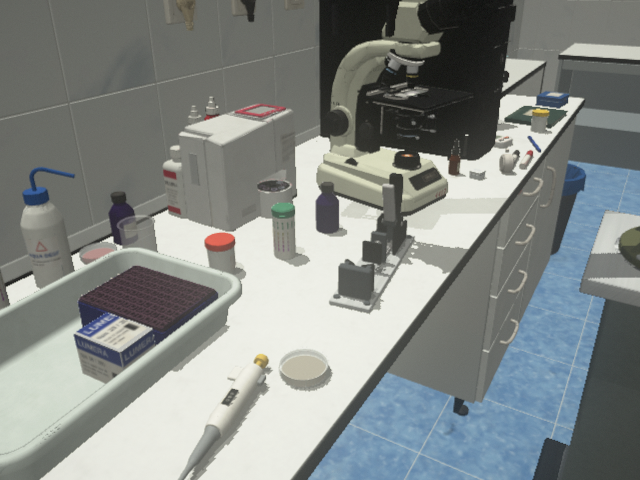

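```bash
python3 - <<'E'
from h import *
o=env.get_obs(); X=o["tool_pos"]
for c in ("scene","top"): print(c,proj(c,X), proj(c,X+[0,0,.1]))
a=viewer.read_camera("scene");b=viewer.read_camera("top")
print(np.abs(a.astype(int)-cv2.imread("pics/scene0.png")[:,:,::-1]).max(2).astype(bool).sum())
cv2.imwrite("pics/t1.png",b[:,:,::-1])
E
```

```text
scene [[358.31567735  27.76580355]] [[359.59271646 -40.50441423]]
top [[436.72767514 163.52360745]] [[453.36519022 137.60154907]]
283086
```

View pics/t1.png

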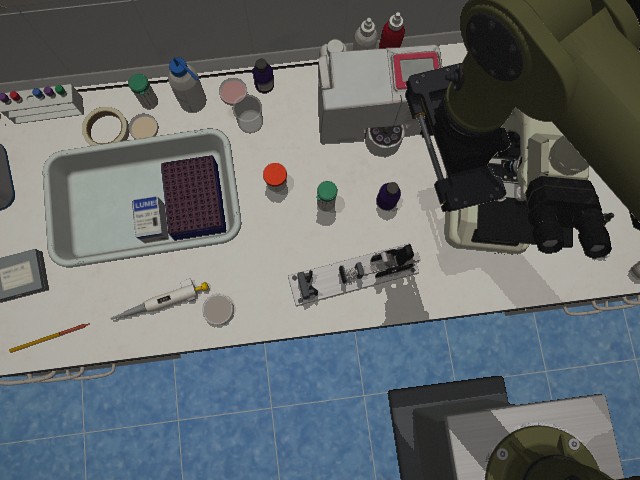

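The top view shows the gripper at about (450,140), open and clear of everything. The flask still stands at (388,196), and the white box's front is near row 140. I'll check that clearance.

```bash
python3 - <<'E'
from h import *
for p in ((323,142),(425,133),(385,155)): print(onz("top",p,0).round(3),onz("top",p,.05).round(3))
for p in ((230,228),(295,175)): print(onz("scene",p,0).round(3))
rel([.595,.209,.13],98.2); rel([.595,.209,.033],98.2)
E
```

```text
[0.745 0.323 0.   ] [0.726 0.327 0.05 ]
[0.738 0.1   0.   ] [0.718 0.113 0.05 ]
[0.699 0.194 0.   ] [0.681 0.204 0.05 ]
[0.761 0.295 0.   ]
[ 0.816 -0.018  0.   ]
5.85 [ 26.1  14.8 -58.9  78.3  12.8  93.6 -23.4] [0.5463 0.1887 0.3653] [179.74   0.    97.61]
shift [0.068 0.249 1.178] turn [ 0.003  0.    -0.007]
5.85 [ 26.1  14.8 -58.9  78.3  12.8  93.6 -23.4] [0.5463 0.1887 0.3653] [179.74   0.    97.61]
shift [0.068 0.247 1.663] turn [ 0.003  0.    -0.007]
```

>>> apply_moves --pt "0.07 0.25 0 0 0 -0.007 1" --pt "0.07 0.25 0.25 0 0 -0.007 1" --pt "0.07 0.25 0.5 0 0 -0.007 1" --pt "0.07 0.25 0.75 0 0 -0.007 1" --pt "0.07 0.25 1 0 0 -0.007 1" --pt "0.07 0.25 1 0 0 -0.007 1" --pt "0.07 0.25 1 0 0 -0.007 1"

```text
time_s: 6.55
tool_pos: [0.5941, 0.2088, 0.1644]
tool_rot: [179.9, -0.0, 98.2]
force: [0.3, -0.2, 0.4]
grip_width: 0.0873
grasp_force: 0.0
```

```bash
python3 - <<'E'
from h import *
rel([.595,.209,.033],98.2)
E
```

```text
6.55 [ 20.1  27.4 -55.4  89.2  23.   75.5 -29.8] [0.5941 0.2088 0.1644] [ 1.7992e+02 -1.0000e-02  9.8200e+01]
shift [0.    0.004 0.657] turn [ 0.001 -0.    -0.   ]
```

>>> apply_moves --grip_force 12 --pt "0 0 0.2 0 0 0 1" --pt "0 0 0.4 0 0 0 1" --pt "0 0 0.55 0 0 0 1" --pt "0 0 0.655 0 0 0 1" --pt "0 0 0.655 0 0 0 1" --pt "0 0 0.655 0 0 0 1" --pt "0 0 0.655 0 0 0 0.3" --pt "0 0 0.655 0 0 0 0.3" --pt "0 0 0.655 0 0 0 0.3" --pt "0 0 0.655 0 0 0 0.3" --pt "0 0 0.655 0 0 0 0.3" --pt "0 0 0.655 0 0 0 0.3"

```text
time_s: 7.75
tool_pos: [0.5935, 0.2086, 0.0316]
tool_rot: [180.0, 0.0, 98.2]
force: [0.7, -0.4, 0.4]
grip_width: 0.0469
grasp_force: 0.4
```

Still closing. I'll let it finish, then lift.

>>> apply_moves --pt "0 0 0 0 0 0 0.3" --pt "0 0 0 0 0 0 0.3" --pt "0 0 0 0 0 0 0.3" --pt "0 0 0 0 0 0 0.3"

```text
time_s: 8.15
tool_pos: [0.5936, 0.2086, 0.0316]
tool_rot: [180.0, 0.0, 98.2]
force: [0.1, -0.2, 0.7]
grip_width: 0.0437
grasp_force: 12.0
```

>>> apply_moves --pt "0 0 -0.1 0 0 0 0.3" --pt "0 0 -0.25 0 0 0 0.3" --pt "0 0 -0.45 0 0 0 0.3" --pt "0 0 -0.65 0 0 0 0.3" --pt "0 0 -0.7 0 0 0 0.3" --pt "0 0 -0.7 0 0 0 0.3"

```text
time_s: 8.75
tool_pos: [0.5939, 0.2091, 0.173]
tool_rot: [179.9, -0.0, 98.2]
force: [-0.2, 0.6, -1.0]
grip_width: 0.0437
grasp_force: 12.0
```

```bash
python3 - <<'E'
from h import *
# clamp target: flask at clamp y=-6mm
u=np.array([-np.sin(np.radians(8.2)),np.cos(np.radians(8.2))])
s=np.array([.4391,.3651])-.006*u; print(s)
rel([s[0],s[1],.17],98.2); print(env.get_obs()["grip_width"],env.get_obs()["grasp_force"])
for c in ("scene","top"):
    viewer.read_camera(c)
    m=masks_of(c,"flask")
    for q in m[:2]:
        y,x=np.nonzero(q["pixels"]); print(c,q["conf"],x.min(),x.max(),y.min(),y.max())
im=viewer.read_camera("scene"); cv2.imwrite("pics/s2.png",im[:,:,::-1])
E
```

```text
[0.43995577 0.35916134]
8.75 [ 20.3  27.  -55.6  88.7  22.7  76.3 -29.6] [0.5939 0.2091 0.173 ] [179.86  -0.    98.22]
shift [ 0.853 -0.655  0.013] turn [ 0.002 -0.     0.   ]
0.0436897623958632 11.998969215201214
scene 0.81 315 339 105 162
scene 0.7 362 381 242 264
```

>>> apply_moves --pt "0.16 -0.12 0 0 0 0 0.3" --pt "0.32 -0.245 0 0 0 0 0.3" --pt "0.48 -0.37 0 0 0 0 0.3" --pt "0.64 -0.49 0 0 0 0 0.3" --pt "0.8 -0.615 0 0 0 0 0.3" --pt "0.853 -0.655 0 0 0 0 0.3" --pt "0.853 -0.655 0 0 0 0 0.3" --pt "0.853 -0.655 0 0 0 0 0.3"

```text
time_s: 9.8
tool_pos: [0.4404, 0.3573, 0.1708]
tool_rot: [-180.0, 0.1, 98.2]
force: [0.6, 0.1, -1.0]
grip_width: 0.0439
grasp_force: 12.0
```

```bash
python3 - <<'E'
from h import *
rel([.440,.3592,.1],98.2)
for c in ("scene","top"):
    im=viewer.read_camera(c); cv2.imwrite(f"pics/{c}2.png",im[:,:,::-1])
a=cv2.imread("pics/scene2.png")[100:320,250:450]; b=cv2.imread("pics/top2.png")[200:330,250:440]
a=cv2.resize(a,None,fx=2,fy=2); b=cv2.resize(b,(400,274)); 
a=cv2.copyMakeBorder(a,0,0,0,0,0); b=cv2.copyMakeBorder(b,0,440-274,0,0,0)
cv2.imwrite("pics/c4.png",cv2.hconcat([a,b]))
E
```

```text
9.8 [  9.5  20.  -61.4  97.5  18.3  73.5 -47.6] [0.4404 0.3573 0.1708] [-1.7998e+02  9.0000e-02  9.8160e+01]
shift [ 0.01  -0.     0.354] turn [-0.     0.001 -0.   ]
```

View pics/c4.png

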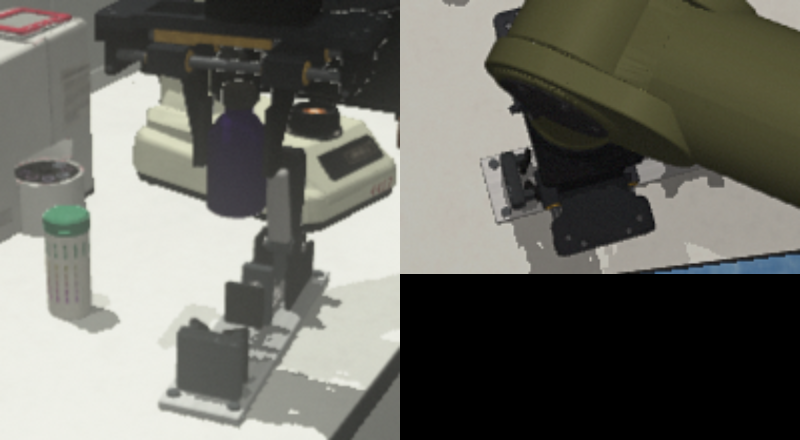

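The scene crop shows the upright flask held above the gap between pad and vee, with its sides at about columns 353 and 383. I'll compare that with the model projection.

```bash
python3 - <<'E'
from h import *
viewer.read_camera("scene"); q=masks_of("scene","flask")[0]; y,x=np.nonzero(q["pixels"]); print(q["conf"],x.min(),x.max(),y.min(),y.max())
o=env.get_obs(); a=np.linspace(0,6.28,60); p=o["tool_pos"].copy(); p[2]-=.0316
C=np.concatenate([np.c_[p[0]+.022*np.cos(a),p[1]+.022*np.sin(a),0*a+p[2]+h] for h in (0,.05)])
P=proj("scene",C); print(P.min(0),P.max(0))
# bystanders vs. model of clamp
M=R.from_euler("z",8.25,degrees=True).as_matrix()
for X in ([.032,.0659,.008],[-.032,.0659,.008],[.016,-.0372,.061],[-.016,-.0372,.061],[0,-.165,.135]): print(proj("scene",np.array([.4391,.3651,0])+M@X).round(1))
E
```

```text
0.59 352 382 140 208
[351.74171837 166.6725135 ] [382.96680289 209.74579849]
[[328.5 300.7]]
[[369.7 309.6]]
[[361.9 241.5]]
[[381.3 244.9]]
[[395.8 173.2]]
```

>>> apply_moves --pt "0.01 0 0.15 0 0 0 0.3" --pt "0.01 0 0.3 0 0 0 0.3" --pt "0.01 0 0.42 0 0 0 0.3" --pt "0.01 0 0.52 0 0 0 0.3" --pt "0.01 0 0.58 0 0 0 0.3" --pt "0.01 0 0.62 0 0 0 0.3" --pt "0.01 0 0.62 0 0 0 0.3" --pt "0.01 0 0.62 0 0 0 0.3"

```text
time_s: 10.8
tool_pos: [0.4396, 0.3611, 0.0483]
tool_rot: [179.9, -0.0, 98.2]
force: [-0.1, 0.2, -0.6]
grip_width: 0.0435
grasp_force: 12.0
```

>>> apply_moves --pt "0 0 0.02 0 0 0 0.3" --pt "0 0 0.035 0 0 0 0.3" --pt "0 0 0.035 0 0 0 0.3" --pt "0 0 0.035 0 0 0 0.3"

```text
time_s: 11.2
tool_pos: [0.439, 0.3607, 0.0406]
tool_rot: [180.0, 0.0, 98.2]
force: [0.2, -0.1, -1.0]
grip_width: 0.044
grasp_force: 12.0
```

>>> apply_moves --pt "0 0 0.005 0 0 0 0.3" --pt "0 0 0.01 0 0 0 0.3" --pt "0 0 0.01 0 0 0 0.3" --pt "0 0 0.01 0 0 0 0.3"

```text
time_s: 11.6
tool_pos: [0.4392, 0.3609, 0.0395]
tool_rot: [180.0, 0.0, 98.2]
force: [-1.9, -1.3, 6.2]
grip_width: 0.0436
grasp_force: 12.0
```

>>> apply_moves --pt "0 0 0 0 0 0 0.6" --pt "0 0 0 0 0 0 0.7" --pt "0 0 0 0 0 0 0.8" --pt "0 0 0 0 0 0 0.8" --pt "0 0 0 0 0 0 0.8" --pt "0 0 -0.1 0 0 0 0.8" --pt "0 0 -0.25 0 0 0 0.8" --pt "0 0 -0.5 0 0 0 0.8" --pt "0 0 -0.75 0 0 0 0.8" --pt "0 0 -0.9 0 0 0 0.8" --pt "0 0 -0.9 0 0 0 0.8" --pt "0 0 -0.9 0 0 0 0.8"

```text
time_s: 12.8
tool_pos: [0.4392, 0.3607, 0.2187]
tool_rot: [179.9, 0.0, 98.2]
force: [-0.5, -0.2, -0.6]
grip_width: 0.0696
grasp_force: 0.0
```

```bash
python3 - <<'E'
from h import *
rel([.4612,.2127,.22],188.2)
im=viewer.read_camera("scene"); cv2.imwrite("pics/s3.png",im[:,:,::-1])
cv2.imwrite("pics/c5.png",cv2.resize(im[130:320,290:440,::-1],None,fx=3,fy=3))
q=masks_of("scene","flask")[0]; y,x=np.nonzero(q["pixels"]); print(q["conf"],x.min(),x.max(),y.min(),y.max())
E
```

```text
12.8 [ 10.5  17.9 -62.8  93.8  16.3  78.2 -46.3] [0.4392 0.3607 0.2187] [1.7994e+02 1.0000e-02 9.8210e+01]
shift [-0.748  0.003 -0.006] turn [ 0.000e+00  1.000e-03 -1.047e+00]
0.96 352 379 225 283
```

View pics/c5.png

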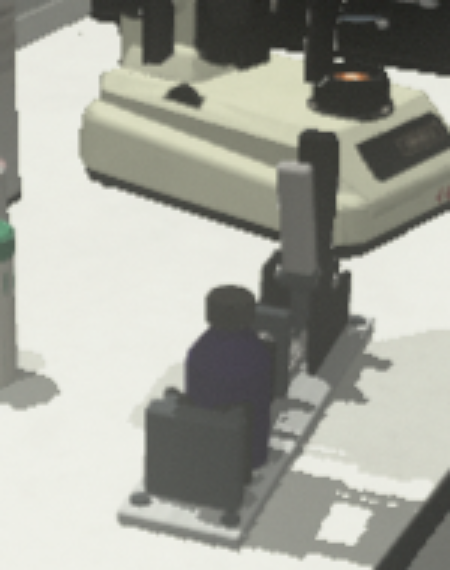

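The flask stands upright between pad and vee. Now I'll turn and go over the trigger.

>>> apply_moves --pt "-0.06 0 0 0 0 -0.09 1" --pt "-0.12 0 0 0 0 -0.18 1" --pt "-0.18 0 0 0 0 -0.27 1" --pt "-0.24 0 0 0 0 -0.36 1" --pt "-0.3 0 0 0 0 -0.45 1" --pt "-0.37 0 0 0 0 -0.54 1" --pt "-0.44 0 0 0 0 -0.63 1" --pt "-0.51 0 0 0 0 -0.72 1" --pt "-0.58 0 0 0 0 -0.81 1" --pt "-0.64 0 0 0 0 -0.9 1" --pt "-0.7 0 0 0 0 -0.99 1" --pt "-0.7 0 0 0 0 -1 1" --pt "-0.7 0 0 0 0 -1 1" --pt "-0.7 0 0 0 0 -1 1"

```text
time_s: 14.3
tool_pos: [0.4585, 0.2229, 0.2181]
tool_rot: [180.0, -0.1, -175.9]
force: [-0.1, 0.5, 0.2]
grip_width: 0.0865
grasp_force: 0.0
```

```bash
python3 - <<'E'
from h import *
rel([.4598,.2226,.089],188.2)
viewer.read_camera("scene")
for t in ("trigger_lever","pad_rubber","ram"):
  for q in masks_of("scene",t)[:2]:
    y,x=np.nonzero(q["pixels"]); print(t,q["conf"],x.min(),x.max(),y.min(),y.max())
E
```

```text
14.3 [ 42.2  11.3 -77.4 101.2  11.3  76.6  56.5] [0.4585 0.2229 0.2181] [ 1.7997e+02 -5.0000e-02 -1.7590e+02]
shift [-0.007 -0.002  0.645] turn [ 0.    -0.001 -0.048]
trigger_lever 0.66 381 396 185 241
pad_rubber 0.54 377 381 243 261
ram 0.86 374 391 233 263
```

>>> apply_moves --pt "-0.007 0 0.05 0 0 -0.048 1" --pt "-0.007 0 0.15 0 0 -0.048 1" --pt "-0.007 0 0.25 0 0 -0.048 1" --pt "-0.007 0 0.3 0 0 -0.048 1" --pt "-0.007 0 0.3 0 0 -0.048 1"

```text
time_s: 15.0
tool_pos: [0.4595, 0.2221, 0.1574]
tool_rot: [-180.0, -0.1, -171.7]
force: [-0.2, -0.7, 0.2]
grip_width: 0.0868
grasp_force: 0.0
```

```bash
python3 - <<'E'
from h import *
rel([.4598,.2226,.089],188.2)
viewer.read_camera("top"); im=viewer.read_camera("scene"); cv2.imwrite("pics/s4.png",im[:,:,::-1])
cv2.imwrite("pics/c6.png",cv2.resize(im[100:300,310:460,::-1],None,fx=3,fy=3,interpolation=cv2.INTER_CUBIC))
E
```

```text
15.0 [ 37.7  16.1 -74.5 105.7  16.4  70.8  56.6] [0.4595 0.2221 0.1574] [-1.8000e+02 -1.4000e-01 -1.7168e+02]
shift [-0.003  0.002  0.342] turn [-0.    -0.002  0.001]
```

View pics/c6.png

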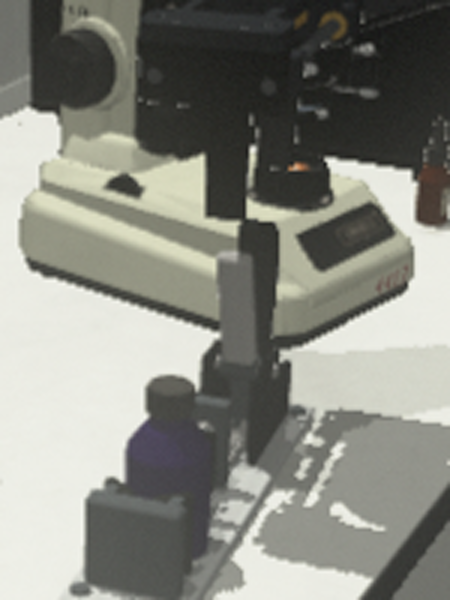

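The near finger comes down just in front of the trigger, on the vee side, and the line-up is consistent. Descending.

>>> apply_moves --pt "0 0 0.08 0 0 0 1" --pt "0 0 0.16 0 0 0 1" --pt "0 0 0.24 0 0 0 1" --pt "0 0 0.32 0 0 0 1" --pt "0 0 0.34 0 0 0 1" --pt "0 0 0.34 0 0 0 1"

```text
time_s: 15.7
tool_pos: [0.4597, 0.2222, 0.0895]
tool_rot: [180.0, -0.1, -171.7]
force: [0.2, -0.7, 0.1]
grip_width: 0.0868
grasp_force: 0.0
```

```bash
python3 - <<'E'
from h import *
rel([.4612,.2127,.089],188.2);print(env.get_obs()["force"])
E
```

```text
15.7 [ 32.1  21.3 -69.7 109.9  22.1  64.2  52. ] [0.4597 0.2222 0.0895] [ 1.7999e+02 -1.1000e-01 -1.7167e+02]
shift [-0.001 -0.048  0.002] turn [ 0.    -0.001  0.001]
[ 0.1697949  -0.68825262  0.05692256]
```

>>> apply_moves --grip_force 30 --pt "0 -0.025 0 0 0 0 0.95" --pt "0 -0.048 0 0 0 0 0.85" --pt "0 -0.048 0 0 0 0 0.75" --pt "0 -0.048 0 0 0 0 0.65" --pt "0 -0.048 0 0 0 0 0.55" --pt "0 -0.048 0 0 0 0 0.45" --pt "0 -0.048 0 0 0 0 0.35" --pt "0 -0.048 0 0 0 0 0.3" --pt "0 -0.048 0 0 0 0 0.3" --pt "0 -0.048 0 0 0 0 0.3" --pt "0 -0.048 0 0 0 0 0.3"

```text
time_s: 16.8
tool_pos: [0.4626, 0.2162, 0.0929]
tool_rot: [179.7, 0.2, -171.7]
force: [-2.1, 5.2, 6.8]
grip_width: 0.0347
grasp_force: 30.0
```

```bash
python3 - <<'E'
from h import *
o=env.get_obs();print(o["force"],o["grip_width"],o["tool_pos"],o["wrist_torque"])
viewer.read_camera("scene")
for t in ("trigger_lever","pad_rubber","ram","flask"):
  for q in masks_of("scene",t)[:1]:
    y,x=np.nonzero(q["pixels"]); print(t,q["conf"],x.min(),x.max(),y.min(),y.max())
E
```

```text
[-2.12526834  5.15367942  6.76894856] 0.03470586157469748 [0.46264001 0.21616567 0.0928549 ] [ 1.40360708  0.41284746 -0.14621521]
trigger_lever 0.66 383 396 187 243
ram 0.74 351 379 226 285
flask 0.81 351 379 226 285
```

The trigger is fully in (34.7 mm over both). Next come the release-and-squeeze cycles, with the centre moved 2 mm towards +y, where the force points.

>>> apply_moves --pt "0 0.01 0 0 0 0 0.6" --pt "0 0.01 0 0 0 0 0.8" --pt "0 0.01 0 0 0 0 1" --pt "0 0.01 0 0 0 0 1" --pt "0 0.01 0 0 0 0 1" --pt "0 0.01 0 0 0 0 1" --pt "0 0.01 0 0 0 0 1" --pt "0 0.01 0 0 0 0 1" --pt "0 0.01 0 0 0 0 1"

```text
time_s: 17.95
tool_pos: [0.4616, 0.2145, 0.0905]
tool_rot: [-180.0, -0.0, -171.7]
force: [-0.3, -0.2, 0.0]
grip_width: 0.0863
grasp_force: 0.0
```

```bash
cat >> h.py <<'E'
def trk(name):
    im=viewer.read_camera("scene"); cv2.imwrite(f"pics/{name}.png",im[:,:,::-1]); g=im[:,:,::-1]
    ref=cv2.imread("pics/s4.png"); 
    for n,(x0,x1,y0,y1) in dict(bracket=(377,389,229,243),pad=(375,387,240,262),flaskcap=(356,376,222,240),vee=(338,374,262,300)).items():
        m=cv2.matchTemplate(g[y0-15:y1+30,x0-30:x1+10],ref[y0:y1,x0:x1],cv2.TM_CCOEFF_NORMED); _,v,_,p=cv2.minMaxLoc(m)
        print(n,round(v,2),"dx",p[0]-30,"dy",p[1]-15)
    for t in ("pad_rubber","ram","trigger_lever","flask"):
        for q in masks_of("scene",t)[:1]:
            y,x=np.nonzero(q["pixels"]); print(t,round(q["conf"],2),x.min(),x.max(),y.min(),y.max())
    M=R.from_euler("z",8.25,degrees=True).as_matrix(); 
E
python3 - <<'E'
from h import *
o=env.get_obs();print(o["force"],o["grip_width"],o["tool_pos"])
trk("p1")
M=R.from_euler("z",8.25,degrees=True).as_matrix()
for y in (-.070,-.064,-.058,-.052,-.046): print(y,proj("scene",np.array([.4391,.3651,0])+M@[-.016,y,.061]).round(1))
E
```

```text
[-0.26544654 -0.16137524  0.03521019] 0.0862853939621059 [0.46158863 0.2144854  0.09047093]
bracket 0.66 dx -9 dy 25
pad 0.62 dx -2 dy 3
flaskcap 1.0 dx 0 dy 0
vee 1.0 dx 0 dy 0
ram 0.79 374 391 235 265
trigger_lever 0.88 383 396 187 240
flask 0.56 351 378 226 285
-0.07 [[387.2 236.3]]
-0.064 [[386.2 237.8]]
-0.058 [[385.1 239.4]]
-0.052 [[384.  240.9]]
-0.046 [[382.9 242.5]]
```

The first squeeze moved the jaw by about 8–10 mm, and the flask and vee stayed put. Continuing.

>>> apply_moves --pt "0 0 0 0 0 0 0.8" --pt "0 0 0 0 0 0 0.6" --pt "0 0 0 0 0 0 0.45" --pt "0 0 0 0 0 0 0.3" --pt "0 0 0 0 0 0 0.3" --pt "0 0 0 0 0 0 0.3" --pt "0 0 0 0 0 0 0.3" --pt "0 0 0 0 0 0 0.3" --pt "0 0 0 0 0 0 0.3" --pt "0 0 0 0 0 0 0.3"

```text
time_s: 19.2
tool_pos: [0.4618, 0.2161, 0.0919]
tool_rot: [179.9, 0.1, -171.7]
force: [-4.0, 1.3, 10.3]
grip_width: 0.0351
grasp_force: 30.0
```

>>> apply_moves --pt "0 0 0 0 0 0 0.6" --pt "0 0 0 0 0 0 0.8" --pt "0 0 0 0 0 0 1" --pt "0 0 0 0 0 0 1" --pt "0 0 0 0 0 0 1" --pt "0 0 0 0 0 0 1" --pt "0 0 0 0 0 0 1" --pt "0 0 0 0 0 0 1" --pt "0 0 0 0 0 0 1"

```text
time_s: 20.1
tool_pos: [0.4616, 0.2145, 0.0905]
tool_rot: [-180.0, -0.0, -171.7]
force: [-1.0, 0.1, 0.2]
grip_width: 0.0863
grasp_force: 0.0
```

```bash
python3 - <<'E'
from h import *
trk("p2")
E
```

```text
bracket 0.62 dx -9 dy 25
pad 0.67 dx -3 dy -4
flaskcap 0.98 dx -1 dy 2
vee 1.0 dx 0 dy 0
ram 0.67 373 391 236 266
trigger_lever 0.92 383 396 186 241
flask 0.76 350 378 228 284
```

The second squeeze made the pad touch the flask and push it about 5 mm towards the vee. Third squeeze.

>>> apply_moves --pt "0 0 0 0 0 0 0.8" --pt "0 0 0 0 0 0 0.6" --pt "0 0 0 0 0 0 0.45" --pt "0 0 0 0 0 0 0.3" --pt "0 0 0 0 0 0 0.3" --pt "0 0 0 0 0 0 0.3" --pt "0 0 0 0 0 0 0.3" --pt "0 0 0 0 0 0 0.3" --pt "0 0 0 0 0 0 0.3" --pt "0 0 0 0 0 0 0.3"

```text
time_s: 21.35
tool_pos: [0.4618, 0.2161, 0.092]
tool_rot: [179.9, 0.0, -171.7]
force: [-2.9, 2.7, 11.4]
grip_width: 0.0353
grasp_force: 30.0
```

>>> apply_moves --pt "0 0 0 0 0 0 0.6" --pt "0 0 0 0 0 0 0.8" --pt "0 0 0 0 0 0 1" --pt "0 0 0 0 0 0 1" --pt "0 0 0 0 0 0 1" --pt "0 0 0 0 0 0 1" --pt "0 0 0 0 0 0 1" --pt "0 0 0 0 0 0 1" --pt "0 0 0 0 0 0 1"

```text
time_s: 22.25
tool_pos: [0.4616, 0.2145, 0.0905]
tool_rot: [-180.0, -0.0, -171.7]
force: [-0.5, -0.2, -0.2]
grip_width: 0.0863
grasp_force: 0.0
```

```bash
python3 - <<'E'
from h import *
trk("p3")
gs=[cv2.cvtColor(cv2.imread(f"pics/{n}.png"),cv2.COLOR_BGR2GRAY).astype(np.float32)[222:256,350:380] for n in("s4","p1","p2","p3")]
for g in gs[1:]:
    w=np.eye(2,3,dtype=np.float32); c,w=cv2.findTransformECC(gs[0],g,w,cv2.MOTION_TRANSLATION); print(round(c,3),w[:,2])
M=R.from_euler("z",8.25,degrees=True).as_matrix()
for y in (-.008,-.004,0): print(y,proj("scene",np.array([.4391,.3651,0])+M@[0,y,.09]).round(2))
E
```

```text
bracket 0.64 dx -9 dy 25
pad 0.72 dx -4 dy -2
flaskcap 0.99 dx -2 dy 2
vee 1.0 dx 0 dy 0
trigger_lever 0.65 383 396 187 241
flask 0.58 350 378 227 283
0.997 [0.01181103 0.01956938]
0.983 [-0.9293943  1.475416 ]
0.974 [-1.1696343  1.8410361]
-0.008 [[366.17 234.15]]
-0.004 [[365.33 235.23]]
0 [[364.49 236.32]]
```

The flask is home after the third squeeze, with an estimated 5 mm of spring travel. One more squeeze gives about 11 mm (about 6.5 N), mid-range; I'll hold that one.

>>> apply_moves --pt "0 0 0 0 0 0 0.8" --pt "0 0 0 0 0 0 0.6" --pt "0 0 0 0 0 0 0.45" --pt "0 0 0 0 0 0 0.3" --pt "0 0 0 0 0 0 0.3" --pt "0 0 0 0 0 0 0.3" --pt "0 0 0 0 0 0 0.3" --pt "0 0 0 0 0 0 0.3" --pt "0 0 0 0 0 0 0.3" --pt "0 0 0 0 0 0 0.3" --pt "0 0 0 0 0 0 0.3" --pt "0 0 0 0 0 0 0.3"

```text
time_s: 23.7
tool_pos: [0.4618, 0.2161, 0.0921]
tool_rot: [179.9, 0.0, -171.7]
force: [-3.9, 1.1, 12.5]
grip_width: 0.0351
grasp_force: 30.0
```

```bash
python3 - <<'E'
from h import *
trk("p4")
G=lambda n,s:cv2.cvtColor(cv2.imread(f"pics/{n}.png"),cv2.COLOR_BGR2GRAY).astype(np.float32)[s]
for n,a,s in (("flask","p3",np.s_[222:256,350:380]),("flask s4","s4",np.s_[222:256,350:380]),("canister","scene0",np.s_[200:262,268:298]),("dish","scene0",np.s_[345:392,275:332])):
    w=np.eye(2,3,dtype=np.float32); c,w=cv2.findTransformECC(G(a,s),G("p4",s),w,cv2.MOTION_TRANSLATION); print(n,round(c,3),w[:,2])
d=G("p4",np.s_[225:275,376:392])-G("p3",np.s_[225:275,376:392]); print("changed px by bracket",(abs(d)>20).sum())
o=env.get_obs();print(o["grip_width"],o["force"],o["time_s"])
E
```

```text
bracket 0.64 dx -9 dy 25
pad 0.69 dx -5 dy -1
flaskcap 0.99 dx -2 dy 2
vee 1.0 dx 0 dy 0
pad_rubber 0.18 384 396 198 242
ram 0.66 372 391 239 270
trigger_lever 0.79 383 396 204 243
flask 0.73 350 379 227 287
flask 0.999 [-0.01777728  0.0269159 ]
flask s4 0.974 [-1.1815932  1.8030704]
canister 1.0 [-0.02352295  0.02187325]
dish 1.0 [-0.00938375 -0.00744652]
changed px by bracket 122
0.03518472293784288 [-5.11583151  0.44022925 11.70873856] 23.95
```

The flask stayed home during the last squeeze while the jaw advanced, and the canister and dish haven't moved. Handing in.

```bash
python3 -c "
from h import *
print(env.sign_off())"
```

```text
the job is handed in; nothing more can be done
None
```

The flask stands upright in the clamp, nipped against the vee after four squeezes (an estimated 6 N from the pad), with the trigger still held in; the canister and dish are unmoved and the job is handed in.

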